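# Lock the loose gas filter cartridge into its bayonet base

## Robot

A 6-joint arm with a two-finger parallel gripper is mounted at the origin on the work surface. World frame = base frame: x ahead of the robot, y to its left, z up, the work surface at z = 0. Lengths are in m, angles in rad, forces in N, time in s.
With the tool pointing down it reaches from about 0.35 to 0.975 m from the base axis. Payload 7.1 kg.
Tool frame: the origin (TCP) lies on the centre line of the jaws, within the pads' length; the fingertips stand ctrl.tip_reach ahead of it and the grasp point (between the pads) lies 11 mm behind it (ctrl.tip_reach is the distance from the TCP to the fingertips, in m); z points along the fingers, y is the line along which they close (so a half turn about z gives the same grasp; the last joint's range is limited). The gripper opens to 88 mm and grips with 3 to 60 N. Pads are 20 mm wide; open, the fingers measure 115 mm over their backs; the gripper's body (75 mm by 178 mm) begins 61 mm behind the grasp point.
Start: joints at [1.25, 0.423, 1.63, -0, 1.089, -0.019], TCP at [0.186, 0.597, 0.231] pointing down, gripper open.
Joint ranges: [-3, 3], [-0.9, 2.11], [0.09, 2.58], [-1.31, 4.45], [0.11, 2.69], [-2.54, 2.54]. Speed limits (rad/s): [2.39, 2.39, 3.01, 3.14, 3.14, 3.14].

## Interface

Orientations are given as a rotation vector (axis times angle).
In Python, from plant import ctrl gives the robot as it stands.
- The arm moves only by the tool carry_out, never from a script. Its argument "deltas" is text: rows parted by semicolons, each of 7 numbers parted by spaces: the turn, a rotation vector about the world's x, y, z normalised to -1 to 1, where 1 is 360 degrees, then the shift along the world's x, y, z normalised to -1 to 1, where 1 is 0.6 m, then the opening, from 0 (shut) to 1 (fully open). In form: ax ay az dx dy dz gripper; .... A call has 1 to 20 rows; each row is the pose to reach, as a shift and turn from the pose commanded when the call began, turning the shorter way round; what a row does not reach only later rows make up. A row lasts 1/12 s, in which the tool goes at most 41.7 mm and 7.16 degrees, less where a joint would pass 70% of its speed; a pose out of reach is approached as far as the arm can. A call with a number of a shift or a turn outside -1 to 1 is refused whole. A call with a gripper value outside its range is refused whole. The fingers move at their own pace and stop on an object; the grip force is fixed at half the most. Time passes only in rows, so rows that repeat a pose let the fingers close. It gives the time, the measured TCP pose, the force, the opening and the grip force at its end, in the units of the state.
- ctrl.sense(): the state, without advancing time (a new reading comes with each control period).
- ctrl.grab_frame(name): name is "scene" or "top" or "wrist"; returns (picture, depth): 400x640x3 uint8, red, green, blue; 400x640 float32, m along the optical axis (not along the pixel's ray), 0 where there is no reading.
- ctrl.camera_info(name): a dict with "fx", "fy", "cx", "cy" (pixels), "R" (3x3) and "t" (3): a world point X has camera coordinates R X + t. Camera axes: x right, y down, z forward; pixel columns grow to the right and rows downward; lengths in m; the calibration is good to about 2 mm. The wrist camera is an equidistant fisheye: a pixel r from the principal point sees the ray r / f radians off the axis. A picture is of the moment at which its call begins: read the wrist's pose just before it. camera_info takes no time and is no camera call; for the wrist camera it gives the pose at the moment of the call.
- ctrl.finish_job(): hands the job in; it is judged then, once.
Trained networks look in the newest picture that a camera, given by its name, has taken for a name from the list of things; names that differ only in an ending like _2 or _b are one class to them, and where a whole thing is asked for, a point or a joint stands for the part that bears it (a point fixed in the world has none). Each returns a list of dicts, best first, with "p" (0 to 1); they miss things now and then, are a little off and sometimes report something else, mostly with a low value. They report only what shows in the picture. A call takes as long as a camera call. They do not tell look-alikes from the thing itself.
- ctrl.regions_of(label, camera): "pixels" (400x640 bool, what is visible of it) and "extent" ([left, top, right, bottom] in pixels, round what is visible of it).
- ctrl.landmark_of(label, camera): "pixel" ([column, row] in pixels: a listed point, or the origin of a listed thing).
The state is a dict: "t": time; "qpos": joint angles; "dq": joint speeds; "effort": joint torques, N m; "ee_pos": TCP position; "eef_rot": TCP orientation; "wrist_force": force on the tool from outside, world axes, zero at the start; "moment": the same for the moment, N m; "opening": finger opening in m; "gripper_force": force on a finger pad.
Only numpy, scipy, OpenCV 4.12 (cv2) and the standard library are available. Lean on these libraries where they do the work, as an engineer would, in place of code of your own. Each camera call takes 0.05 s, during which the arm holds its last target. There are 200 camera calls.

## Task

Three gas filter cartridges stand in square bayonet bases on the lab bench; two are locked, but one was only dropped in: it stands a little prouder and its T-handle lies across the line of its base's tube fittings. Push that cartridge down against its spring, turn it a quarter turn clockwise (seen from above) until its handle is in line with the fittings, and let it spring up into its lock and let go of it. Leave the two locked cartridges alone.

Things in the scene. Friction and masses are not known exactly. Their poses are not given: they have to be found in the camera images.
- cartridge_handle (a point): Loose cartridge: 52 mm steel canister with a black T-handle; centre of its crossbar: 56 mm long (x), 14 thick (y), 20 tall (z up); canister cap 26 mm below. About 0.3 kg. Starts 167 mm above the bench; sprung (3 to 12 N), can be pushed in 20 mm to a hard stop. Turns only when 12 mm or more in (best 14 to 19), only clockwise from above; at 90 degrees (+-12) let go: it springs up to 160 mm, locked.
- purifier_base: The loose cartridge's square aluminium bayonet base, fixed: 90 x 90 x 57 mm, origin at the centre of its underside, z up. Brass tube fittings stick out along its +y and -y, to 72 mm from the centre, 28 mm up. Entry slots at +x and -x, locking notches at +y and -y: the crossbar lies along the base's x (within 4 degrees) when unlocked, as at the start, and along y when locked. End stop just past y.
- neighbour_a: A bystander: an identical base, fixed to the bench, with an identical cartridge already locked in it (handle along y, in line with the tube fittings, its centre 160 mm above the bench). Origin at the centre of the base's underside, axes as for the other base. To be left alone.
- neighbour_b: A second bystander, the same as the first: base with a cartridge already locked. To be left alone.
Things that resemble listed ones, but are neither listed nor needed, are in the scene too. What is shaped like the purifier_base but pink is not meant.

How it is judged:
At the end, for the whole second after the job is handed in: The loose cartridge is locked in its base: its handle is in line with the tube fittings (within 16 degrees), its handle centre is 160 mm (within 3.5 mm) above the base's underside, within 12 mm of the base's axis, and it stands upright (within 8 degrees) (z of cartridge_handle in the frame of purifier_base between 0.1565 and 0.1635 m and horizontal distance between cartridge_handle and purifier_base below 0.012 m and angle between cartridge_handle's own z axis and vertical below 0.15 rad and angle between the x axis of cartridge_handle and the y axis of purifier_base, either way round below 0.28 rad); the robot touches nothing.
It fails at once if a locked cartridge or its base is pushed with more than 2 N (contact force between any of the fingers, the arm and neighbour_a above 2 N or contact force between any of the fingers, the arm and neighbour_b above 2 N).
It also fails if it takes over 32 s, if anything falls off the work surface, if the arm or the gripper's body presses on something with over 40 N, if the wrist force passes 120 N, or if a joint passes its speed limit or range.

## Working session

There is one attempt and no reset: what is moved stays moved. The work goes in short steps, Python scripts to look and compute and a tool call to move; the robot and the scene stay as the last step left them, time stands still between calls to the robot, and variables do not carry over. Pictures are saved under pics/ and viewed, at most 10 in all, crops included, and the job is handed in when it is done.

Besides the shell and the picture viewer there is one more tool, called after "Call:" by a JSON object that holds its "fn" and its "kwargs", one argument or row to a line. carry_out: Moves the arm, as the interface text tells. Its arguments: {"type":"object","properties":{"deltas":{"type":"string"}},"required":["deltas"]}

```bash
mkdir -p pics; cat > h.py <<'E'
import numpy as np, cv2
from plant import ctrl
def grab(n,f=None):
    p,d=ctrl.grab_frame(n)
    if f: cv2.imwrite('pics/'+f,cv2.cvtColor(p,cv2.COLOR_RGB2BGR))
    return p,d
def w(ci,u,v,z):  # pinhole pixel(s)+depth -> world
    u,v,z=map(np.asarray,(u,v,z))
    c=np.stack([(u-ci['cx'])/ci['fx']*z,(v-ci['cy'])/ci['fy']*z,z],-1)
    return (c-ci['t'])@np.asarray(ci['R'])
E
python3 - <<'E'
from h import *
np.set_printoptions(precision=3,suppress=True)
s=ctrl.sense(); print(s['t'],s['ee_pos'],s['eef_rot'],ctrl.tip_reach)
for c in('top','scene'):
    p,d=grab(c,c+'0.png'); ci=ctrl.camera_info(c)
    print(c,(-np.array(ci['R']).T@ci['t']))
    for l in('cartridge_handle','purifier_base'):
        for r in ctrl.landmark_of(l,c):
            u,v=r['pixel']; print(l,'lm',round(r['p'],2),np.round(r['pixel']), w(ci,u,v,d[int(v),int(u)]))
        for r in ctrl.regions_of(l,c):
            m=r['pixels']&(d>0); vv,uu=np.nonzero(m)
            print(l,'reg',round(r['p'],2),r['extent'],m.sum(),np.median(w(ci,uu,vv,d[m]),0))
E
```

```text
0.0 [0.186 0.596 0.23 ] [-0.472 -3.106  0.002] 0.008
top [0.46  0.01  0.941]
cartridge_handle lm 0.75 [446. 153.] [ 0.559 -0.225  0.176]
cartridge_handle reg 0.6 [423.4, 137.6, 451.6, 171.4] 701 [ 0.561 -0.218  0.141]
purifier_base lm 0.81 [452. 226.] [ 0.41  -0.276  0.034]
purifier_base lm 0.76 [422. 162.] [ 0.555 -0.206  0.054]
purifier_base reg 0.96 [396.8, 135.8, 457.5, 178.4] 1203 [ 0.553 -0.199  0.056]
purifier_base reg 0.82 [422.1, 204.6, 481.6, 257.7] 1995 [ 0.396 -0.276  0.055]
scene [1.161 0.052 0.683]
cartridge_handle lm 0.79 [206. 203.] [ 0.58  -0.217  0.174]
cartridge_handle reg 0.98 [196.8, 191.4, 222.2, 246.4] 1038 [ 0.583 -0.218  0.126]
purifier_base lm 0.9 [216. 208.] [ 0.554 -0.21   0.139]
purifier_base lm 0.6 [219. 254.] [ 0.609 -0.203  0.046]
purifier_base reg 0.79 [187.8, 225.5, 247.8, 268.3] 1566 [ 0.603 -0.207  0.048]
purifier_base reg 0.67 [188.1, 182.5, 242.8, 219.9] 1014 [ 0.403 -0.252  0.054]
```

View pics/top0.png

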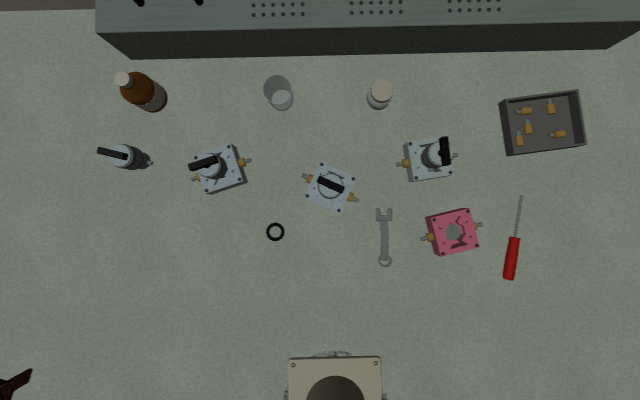

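View pics/scene0.png

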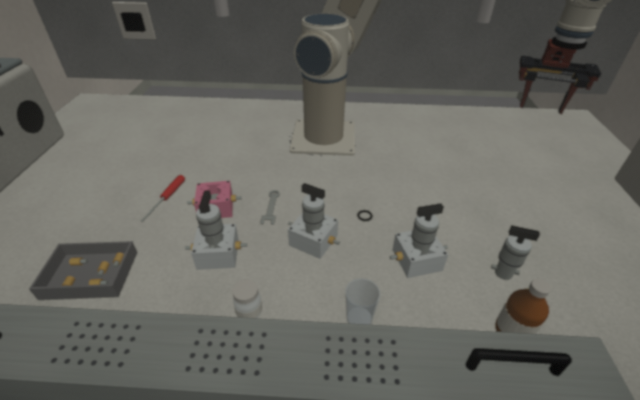

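The top view shows four handled cartridges:
- Left, at (205,162): its handle is in line with the fittings at (195,180) and (247,161), so it is locked.
- Centre, at (330,185): also in line, so locked.
- Right, at (445,152): its handle lies across the fittings at (402,163) and (455,155), so this is the loose one.
- (115,154): stands free with no base, so a decoy. The pink base at (452,232) is also a decoy.

I'll measure the right one and check it in a crop.

```bash
python3 - <<'E'
from h import *
np.set_printoptions(precision=4,suppress=True)
for c,(a,b,e,f) in (('top',(390,120,480,195)),('scene',(180,180,255,275))):
    p,d=grab(c); ci=ctrl.camera_info(c)
    vv,uu=np.mgrid[b:f,a:e]; P=w(ci,uu,vv,d[b:f,a:e]); rgb=p[b:f,a:e].astype(int)
    dark=(rgb.max(-1)<60)&(P[...,2]>.145)&(P[...,2]<.2)
    Q=P[dark]; print(c,'handle n',len(Q)); 
    top=Q[Q[:,2]>np.percentile(Q[:,2],90)-.006]
    r=cv2.minAreaRect((top[:,:2]*1000).astype(np.float32)); print('topz',np.median(top[:,2]),r,top.mean(0))
    B=P[(abs(P[...,2]-.057)<.006)]; B=B[(abs(B[:,1]+.2)<.09)]
    print('base top',len(B),cv2.minAreaRect((B[:,:2]*1000).astype(np.float32)),np.median(B[:,2]))
    br=(rgb[...,0]-rgb[...,2]>40)&(P[...,2]<.05); n,L,st,ce=cv2.connectedComponentsWithStats(br.astype(np.uint8))
    for i in range(1,n):
        if st[i,4]>8: print('brass',st[i,4],np.median(P[L==i],0))
    cv2.imwrite(f'pics/{c}crop.png',cv2.resize(cv2.cvtColor(p[b:f,a:e],cv2.COLOR_RGB2BGR),None,fx=6,fy=6)) 
E
```

```text
top handle n 262
topz 0.17649497904945372 ((564.4913940429688, -223.99652099609375), (54.86531066894531, 13.156641006469727), 5.2815327644348145) [ 0.564  -0.2239  0.1764]
base top 848 ((564.6506958007812, -225.67605590820312), (90.18501281738281, 91.82937622070312), 7.958561897277832) 0.056624333412334714
brass 43 [ 0.5581 -0.1741  0.0359]
scene handle n 143
topz 0.17588043415889626 ((569.5398559570312, -222.14389038085938), (52.54911422729492, 12.01839542388916), 4.541757583618164) [ 0.5724 -0.2216  0.1756]
base top 1129 ((478.46063232421875, -235.67269897460938), (272.129638671875, 90.78927612304688), 7.5281291007995605) 0.05595805678313665
brass 14 [ 0.3094 -0.4005  0.0157]
brass 25 [ 0.395  -0.2258  0.0343]
brass 9 [ 0.4147 -0.3262  0.0341]
brass 30 [ 0.5657 -0.1737  0.0346]
```

View pics/topcrop.png

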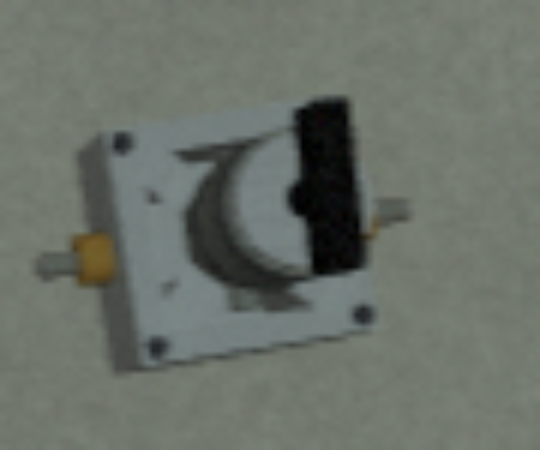

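The crop confirms it: the handle at (330,185) crosses the fitting line from (95,260) to (395,212). Handle centre is at about (0.564,-0.224,0.167), its yaw is about 5°, and the base yaw is about 8°. Next I go above it with the tool turned by +22.6°.

Call:
{"fn": "carry_out", "kwargs": {
  "deltas": "0 0 0.063 0.467 -0.833 0.067 1;0 0 0.063 0.467 -0.833 0.067 1;0 0 0.063 0.467 -0.833 0.067 1;0 0 0.063 0.467 -0.833 0.067 1;0 0 0.063 0.467 -0.833 0.067 1;0 0 0.063 0.467 -0.833 0.067 1;0 0 0.063 0.467 -0.833 0.067 1;0 0 0.063 0.467 -0.833 0.067 1;0 0 0.063 0.467 -0.833 0.067 1;0 0 0.063 0.467 -0.833 0.067 1;0 0 0.063 0.467 -0.833 0.067 1;0 0 0.063 0.467 -0.833 0.067 1;0 0 0.063 0.467 -0.833 0.067 1;0 0 0.063 0.467 -0.833 0.067 1;0 0 0.063 0.467 -0.833 0.067 1"
}}

```text
t: 1.85
ee_pos: [0.4688, 0.0928, 0.2718]
eef_rot: [-0.141, 3.135, -0.002]
wrist_force: [-0.4, 0.1, 0.2]
opening: 0.0877
gripper_force: 0.0
```

Call:
{"fn": "carry_out", "kwargs": {
  "deltas": "0 0 0 0.159 -0.529 -0.03 1;0 0 0 0.159 -0.529 -0.03 1;0 0 0 0.159 -0.529 -0.03 1;0 0 0 0.159 -0.529 -0.03 1;0 0 0 0.159 -0.529 -0.03 1;0 0 0 0.159 -0.529 -0.03 1;0 0 0 0.159 -0.529 -0.03 1;0 0 0 0.159 -0.529 -0.03 1;0 0 0 0.159 -0.529 -0.03 1;0 0 0 0.159 -0.529 -0.03 1;0 0 0 0.159 -0.529 -0.03 1"
}}

```text
t: 2.77
ee_pos: [0.5609, -0.2198, 0.2525]
eef_rot: [0.147, -3.137, -0.001]
wrist_force: [-0.2, 0.3, 0.6]
opening: 0.0878
gripper_force: 0.0
```

```bash
python3 - <<'E'
from h import *
np.set_printoptions(precision=4,suppress=True)
s=ctrl.sense(); print(s['t'],s['ee_pos'],s['eef_rot'],s['qpos'])
ci=ctrl.camera_info('wrist'); p,d=grab('wrist','wrist1.png')
vv,uu=np.mgrid[0:400,0:640]
x=(uu-ci['cx'])/ci['fx']; y=(vv-ci['cy'])/ci['fy']; r=np.hypot(x,y)+1e-9
k=np.tan(np.minimum(r,1.5))/r
C=np.stack([x*k*d,y*k*d,d],-1); P=(C-ci['t'])@np.asarray(ci['R'])
ok=(d>0)&(np.hypot(P[...,0]-.564,P[...,1]+.224)<.07)
H=P[ok&(P[...,2]>.165)&(P[...,2]<.19)]
print('handle',len(H),np.median(H,0),cv2.minAreaRect((H[:,:2]*1000).astype(np.float32)))
B=P[ok&(abs(P[...,2]-.057)<.006)]
print('base',len(B),cv2.minAreaRect((B[:,:2]*1000).astype(np.float32)))
E
```

```text
2.7667 [ 0.5609 -0.2198  0.2525] [ 0.1469 -3.1373 -0.0013] [-0.3935  0.367   1.6617  0.0004  1.1141 -2.058 ]
handle 1224 [ 0.5629 -0.226   0.176 ] ((564.7176513671875, -226.10952758789062), (55.11212921142578, 13.893945693969727), 5.376997947692871)
base 3069 ((565.2706298828125, -225.78797912597656), (90.01840209960938, 90.62821960449219), 7.3474907875061035)
```

View pics/wrist1.png

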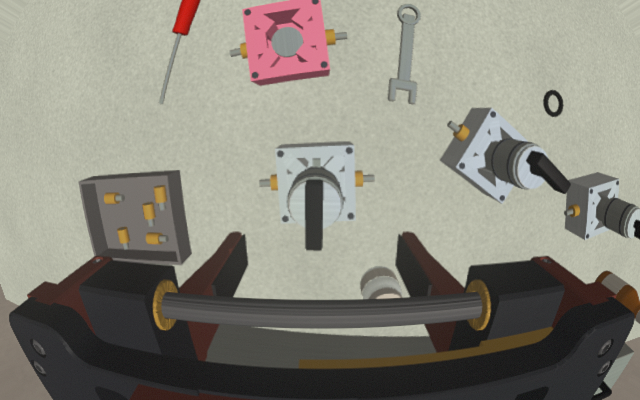

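The wrist view shows the loose cartridge at (315,200) centred between the jaws, with its handle perpendicular to the closing line and clear space around it. The handle is at (0.5647,-0.226) and the base at (0.5653,-0.2258). Descend and grip.

Call:
{"fn": "carry_out", "kwargs": {
  "deltas": "0 0 0 0.006 -0.009 -0.05 1;0 0 0 0.006 -0.009 -0.1 1;0 0 0 0.006 -0.009 -0.14 1;0 0 0 0.006 -0.009 -0.162 1;0 0 0 0.006 -0.009 -0.162 1;0 0 0 0.006 -0.009 -0.162 1;0 0 0 0.006 -0.009 -0.162 0;0 0 0 0.006 -0.009 -0.162 0;0 0 0 0.006 -0.009 -0.162 0;0 0 0 0.006 -0.009 -0.162 0;0 0 0 0.006 -0.009 -0.162 0;0 0 0 0.006 -0.009 -0.162 0;0 0 0 0.006 -0.009 -0.162 0;0 0 0 0.006 -0.009 -0.162 0"
}}

```text
t: 3.98
ee_pos: [0.5649, -0.2259, 0.1557]
eef_rot: [-0.148, 3.138, -0.0]
wrist_force: [0.7, 0.5, -0.5]
opening: 0.038
gripper_force: 0.0
```

Call:
{"fn": "carry_out", "kwargs": {
  "deltas": "0 0 0 0 0 0 0;0 0 0 0 0 0 0;0 0 0 0 0 0 0;0 0 0 0 0 0 0;0 0 0 0 0 0 0;0 0 0 0 0 0 0;0 0 0 0 0 0 0;0 0 0 0 0 0 0"
}}

```text
t: 4.65
ee_pos: [0.5649, -0.2258, 0.1556]
eef_rot: [0.148, -3.138, -0.0]
wrist_force: [-0.2, 1.1, -0.4]
opening: 0.0143
gripper_force: 30.0
```

Gripped: opening 14.3 mm at 30 N. Push down 16.5 mm.

Call:
{"fn": "carry_out", "kwargs": {
  "deltas": "0 0 0 0 0 -0.007 0;0 0 0 0 0 -0.014 0;0 0 0 0 0 -0.021 0;0 0 0 0 0 -0.0275 0;0 0 0 0 0 -0.0275 0;0 0 0 0 0 -0.0275 0;0 0 0 0 0 -0.0275 0"
}}

```text
t: 5.23
ee_pos: [0.5652, -0.2259, 0.1395]
eef_rot: [-0.148, 3.138, -0.0]
wrist_force: [-1.7, 0.7, 7.6]
opening: 0.0138
gripper_force: 30.0
```

Force is 7.6 N and depth about 16 mm. Turn clockwise 90°.

Call:
{"fn": "carry_out", "kwargs": {
  "deltas": "0 0 -0.016 0 0 0 0;0 0 -0.032 0 0 0 0;0 0 -0.048 0 0 0 0;0 0 -0.064 0 0 0 0;0 0 -0.08 0 0 0 0;0 0 -0.096 0 0 0 0;0 0 -0.112 0 0 0 0;0 0 -0.128 0 0 0 0;0 0 -0.144 0 0 0 0;0 0 -0.16 0 0 0 0;0 0 -0.176 0 0 0 0;0 0 -0.192 0 0 0 0;0 0 -0.208 0 0 0 0;0 0 -0.224 0 0 0 0;0 0 -0.238 0 0 0 0;0 0 -0.247 0 0 0 0;0 0 -0.247 0 0 0 0;0 0 -0.247 0 0 0 0"
}}

```text
t: 6.73
ee_pos: [0.5659, -0.2264, 0.1399]
eef_rot: [2.091, 2.341, 0.001]
wrist_force: [-0.7, -0.9, 6.8]
opening: 0.0139
gripper_force: 30.0
```

```bash
python3 -c "
from h import *
s=ctrl.sense();print(s['wrist_force'],s['moment'],s['qpos'])"
```

```text
[-0.707367   -0.85213274  6.76748657] [-0.11635236  0.18933248 -0.02510768] [-4.00015099e-01  5.12873559e-01  1.72677990e+00 -2.53486727e-04
  8.99331982e-01 -5.12389010e-01]
```

Turned 89° with almost no residual moment. Ease up 8.5 mm, then release.

Call:
{"fn": "carry_out", "kwargs": {
  "deltas": "0 0 0 0 0 0.005 0;0 0 0 0 0 0.01 0;0 0 0 0 0 0.014 0;0 0 0 0 0 0.014 0;0 0 0 0 0 0.014 0.5;0 0 0 0 0 0.014 0.5;0 0 0 0 0 0.014 0.5;0 0 0 0 0 0.014 0.5;0 0 0 0 0 0.014 0.5;0 0 0 0 0 0.014 0.5;0 0 0 0 0 0.014 0.5;0 0 0 0 0 0.05 0.5;0 0 0 0 0 0.1 0.5;0 0 0 0 0 0.15 0.5;0 0 0 0 0 0.18 0.5;0 0 0 0 0 0.18 0.5;0 0 0 0 0 0.18 0.5"
}}

```text
t: 8.15
ee_pos: [0.5654, -0.226, 0.2482]
eef_rot: [2.091, 2.342, 0.001]
wrist_force: [-0.6, -0.0, 0.1]
opening: 0.0437
gripper_force: 0.0
```

```bash
python3 - <<'E'
from h import *
np.set_printoptions(precision=4,suppress=True)
ci=ctrl.camera_info('wrist'); p,d=grab('wrist','wrist2.png')
vv,uu=np.mgrid[0:400,0:640]
x=(uu-ci['cx'])/ci['fx']; y=(vv-ci['cy'])/ci['fy']; r=np.hypot(x,y)+1e-9
k=np.tan(np.minimum(r,1.5))/r
C=np.stack([x*k*d,y*k*d,d],-1); P=(C-ci['t'])@np.asarray(ci['R'])
ok=(d>0)&(np.hypot(P[...,0]-.564,P[...,1]+.224)<.07)
H=P[ok&(P[...,2]>.158)&(P[...,2]<.19)]
print('handle',len(H),np.median(H,0),cv2.minAreaRect((H[:,:2]*1000).astype(np.float32)))
B=P[ok&(abs(P[...,2]-.057)<.006)]
print('base',len(B),cv2.minAreaRect((B[:,:2]*1000).astype(np.float32)))
E
```

```text
handle 1235 [ 0.5661 -0.2233  0.169 ] ((566.5969848632812, -226.28375244140625), (14.44779109954834, 55.80533981323242), 6.201802730560303)
base 3194 ((565.7569580078125, -225.73773193359375), (90.2987060546875, 91.26734924316406), 7.978074550628662)
```

View pics/wrist2.png

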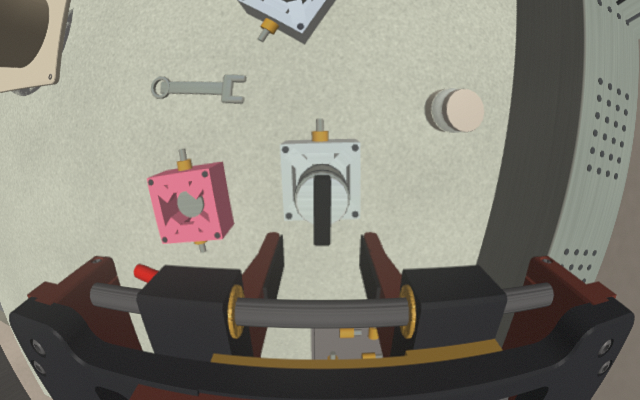

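The handle at (322,210) is now in line with the fitting at (320,130), within 2°. Its top is at 0.169 m, about 7 mm lower than at the start, so it is locked. The gripper is clear.

```bash
python3 -c "
from plant import ctrl
print(ctrl.finish_job())"
```

```text
the job is handed in; nothing more can be done
None
```

The loose cartridge is pushed in, turned a quarter turn clockwise, locked and released; the last look had its handle within 2° of the fittings and about 159 mm up. The arm stayed clear of both locked cartridges, and I handed the job in at about 8 s without being shown a verdict.

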